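Set up the air press: anvil slot to the front, middle dial to its long mark

ROBOT

A 7-joint arm with a two-finger parallel gripper is mounted at the origin on the work surface. World frame = base frame: x ahead of the robot, y to its left, z up, the work surface at z = 0. Lengths are in m, angles in degrees, forces in N, time in s.
With the tool pointing down it reaches from about 0.425 to 1.025 m from the base axis. Payload 3.6 kg.
Tool frame: the origin (TCP) lies between the finger pads, 19 mm behind the fingertips; this is the grasp point; z points along the fingers, y is the line along which they close (so a half turn about z gives the same grasp; the last joint's range is limited). The gripper opens to 85 mm and grips with 20 to 120 N. Pads are 22 mm wide; open, the fingers measure 114 mm over their backs; the gripper's body (76 mm by 85 mm) begins 54 mm behind the grasp point. The pads swing forward as they close: fully open they stand 13 mm farther back than shut.
Start: joints at [59.845, 33.873, 2.773, 92.16, -1.908, 54.013, -1.931], TCP at [0.304, -0.658, 0.25] pointing down, gripper open.
Joint ranges: [-153.93, 153.93], [-27.13, 128.08], [-72.61, 78.16], [10.71, 143.7], [-87.88, 267.88], [4.46, 118.87], [-176.78, 176.78]. Speed limits (degrees/s): [147.25, 147.25, 180, 180, 180, 180, 180].

INTERFACE

Orientations are given as a 3x3 rotation matrix whose columns are the frame's x, y, z axes.
In Python, from rig import ctrl gives the robot as it stands.
- The arm moves only by the shell command python3 -m handwheel 'ROWS' [OPENING] [FORCE]. ROWS is text: rows parted by semicolons, each of 6 numbers parted by spaces: the shift along the world's x, y, z in mm, then the turn, a rotation vector about the world's x, y, z in degrees. A call has exactly 5 rows; each row is the pose to reach, as a shift and turn from the pose commanded when the call began; what a row does not reach only later rows make up. A row lasts 1/10 s, in which the tool goes at most 50 mm and 8.59 degrees, less where a joint would pass 70% of its speed; a pose out of reach is approached as far as the arm can. A call with a gripper value outside its range is refused whole. OPENING is the closure, from -1 (fully open) to 1 (shut), set as the call begins (- or left out, the last holds). The fingers move at their own pace and stop on an object; FORCE is the grip in N (left out, the last holds). Time passes only in rows, so rows that repeat a pose let the fingers close, or fill a call up. It gives the time, the measured TCP pose, the force, the opening and the grip force at its end, in the units of the state.
- ctrl.observe(): the state, without advancing time (a new reading comes with each control period).
- ctrl.capture(name): name is "scene" or "side" or "wrist"; returns a dict with "color" (480x640x3 uint8, blue, green, red), "fx", "fy", "cx", "cy" (pixels), "eye" and "orientation" of the camera in the world; the wrist camera has in their place "T_tool_cam" (4x4, takes a point from camera to tool coordinates, whose origin is the TCP and whose axes are the flange's). Camera axes: x right, y down, z forward; pixel columns grow to the right and rows downward; lengths in m; the calibration is good to about 2 mm. A picture is of the moment at which its call begins: read the wrist's pose just before it. There is no depth.
- ctrl.sign_off(): hands the job in; it is judged then, once.
The state is a dict: "t": time; "joint_pos": joint angles; "qvel": joint speeds; "joint_efforts": joint torques, N m; "ee_pos": TCP position; "tcp_rot": TCP orientation; "force": force on the tool from outside, world axes, zero at the start; "ft_torque": the same for the moment, N m; "gripper_width": opening from 0.0 (shut) to 1.0 (fully open); "grip_force": force on a finger pad.
Only numpy, scipy, OpenCV 4.12 (cv2) and the standard library are available. Lean on these libraries where they do the work, as an engineer would, in place of code of your own. Each camera call takes 0.05 s, during which the arm holds its last target. There are 200 camera calls.

TASK

Set up the small air press for the next job: turn its round anvil plate until the widest of its four slots stands squarely over the gap in the front of the base, and turn the middle dial of the control box clockwise until its white pointer line stands on the long mark at the top of its scale. Leave the dials on either side as they are set, and do not push aside the spanner and the bearing that lie near by.

Things in the scene. Friction and masses are not known exactly. Their poses are not given: they have to be found in the camera images.
- press: Grey bench air press, fixed. Origin on the bench, on the vertical axis of ram and anvil plate. Front at its -x, column at +x. Base 60 mm high, 190 mm wide (y -95 to 95), x -140 to 215; an open gap 44 mm wide (y -22 to 22) in its front runs from x -140 to -40. Column 90 mm wide, x 135 to 210.
- press_head (a point): Fixed: centre of the underside of the press head, 200 mm above the bench, on the plate's axis. Round nose of radius 60 mm, behind it a casting 100 mm wide back to the column; head and cylinder rise to 420 mm. A gripper held upright over the plate's rim strikes the head: lean it outwards. The ram hangs below it on the axis, radius up to 24 mm, end 128 mm above the bench.
- gap_front (a point): Fixed point of the press: middle of the front gap, straight in front of the plate's axis, 100 mm from it (below the plate's rim when seen from above), 83 mm above the bench. The centre of the widest slot's mouth has to come here. Axes as press.
- anvil_plate (a joint): Turn of the anvil plate about its vertical axis, rad, counter-clockwise positive from above. 0 or 2 pi = widest slot square over the front gap. No stop within reach: it may be turned either way past 0 or 2 pi. Friction (about 0.22 N m, 2 to 3 N at the rim) holds it where it is left; nothing springs back.
- plate_center (a point): Centre of the top face of the anvil plate, a bare steel disc, 200 mm diameter, 22 mm thick, top 83 mm above the bench, lying on the base. The frame turns with it. Four straight open slots run in from the rim to 48 mm from the axis: 60 mm wide (the widest) along -x, 34 mm along -y, 44 mm along +x, 38 mm along +y. Slot floor 60 mm above the bench.
- wide_slot (a point): Point of the plate: middle of the mouth of the widest (60 mm) slot, on the rim (100 mm from the axis) at the height of the plate's top. Axes as plate_center.
- control_box: White control box, fixed; origin at the centre of its 140 mm (x) by 270 mm (y) footprint, on the bench. Its face slopes at 25 degrees and looks to its -x and up: front edge 45 mm, back edge 110 mm high. Three equal dials in a row along y, 80 mm apart, middle one at y = 0, axes square to the face; the left one is at +y.
- dial_middle (a joint): Turn of the middle dial, rad, clockwise positive when looking at the face. 0 = pointer on the long mark (straight up the slope); range -2.36 to 2.36. It starts to the left of the mark (negative). Friction holds it, 0.04 N m.
- dial_middle_grip (a point): On the axis of the middle dial, 30 mm above the sloping face: where to put the TCP to grip. A black skirt, 56 mm diameter, 8 mm high, carries a bar grip 56 mm long, 14 mm wide, its top 38 mm above the face. The frame turns with the dial: z out of the face along the axis, x along the bar to the end with the white pointer line.
- dial_left_pointer (a point): Pointer end of the left dial (at the control box's +y side), 28 mm from its axis, 38 mm above the face; same size as the middle dial.
- dial_right_pointer (a point): Pointer end of the right dial (at the control box's -y side), likewise.
- wrench: Steel spanner, 200 x 38 x 8 mm, lying flat; origin in its middle at the underside, x along it.
- bearing: Steel bearing ring, 72 mm outer diameter, 36 mm bore, 20 mm high, lying flat; origin at the underside.

How it is judged (in metres and radians):
At the end, for the whole second after the job is handed in: The mouth of the widest slot is centred within 8 mm (about 5 degrees of turn) of the front gap of the base, so that the slot leaves the gap clear; the middle dial's pointer is within 0.14 rad (8 degrees) of its long mark; plate and dial are at rest (horizontal distance between wide_slot and gap_front below 0.008 m and velocity of joint anvil_plate between -0.05 and 0.05 rad/s and value of joint dial_middle between -0.14 and 0.14 rad and velocity of joint dial_middle between -0.05 and 0.05 rad/s); the robot touches nothing.
It fails at once if a neighbouring dial is moved off its setting (its pointer end shifts by more than 4 mm) (distance of any of dial_left_pointer, dial_right_pointer from where it was at the start of the episode above 0.004 m).
It fails at once if the spanner or the bearing is pushed aside (shifted by more than 30 mm) (distance of any of wrench, bearing from where it was at the start of the episode above 0.03 m).
It also fails if it takes over 72 s, if anything falls off the work surface, if the arm or the gripper's body presses on something with over 40 N, if the wrist force passes 120 N, or if a joint passes its speed limit or range.

## Working session

There is one attempt and no reset: what is moved stays moved. The work goes in short steps, Python scripts to look and compute and a shell command to move; the robot and the scene stay as the last step left them, time stands still between calls to the robot, and variables do not carry over. Pictures are saved under pics/ and viewed, at most 10 in all, crops included, and the job is handed in when it is done.

```bash
mkdir -p pics; ls; cat > h.py <<'E'
import numpy as np,cv2
from rig import ctrl
E
python3 - <<'E'
from h import *
import pickle
o=ctrl.observe();print(o)
d={}
for n in("scene","side"):
    c=ctrl.capture(n);d[n]=c;cv2.imwrite(f"pics/{n}0.png",c["color"]);print({k:v for k,v in c.items() if k!="color"})
pickle.dump(d,open("c0.pkl","wb"))
E
```

```text
pics
{'t': 0.0, 'joint_pos': array([59.84634192, 33.92683197,  2.76459081, 92.23598562, -1.90802517,
       54.0141687 , -1.93086457]), 'qvel': array([-0.00406174, -0.00958302,  0.02885749, -0.03679702, -0.11201519,
       -0.06804684,  0.04882792]), 'joint_efforts': array([ 1.65090737e-04, -5.48697424e+01,  1.54651690e+00, -1.98124892e+01,
        9.41921433e-03,  8.95285048e-03, -4.29548365e-06]), 'ee_pos': array([ 0.30376644, -0.65742148,  0.24882851]), 'tcp_rot': array([[ 9.07752601e-01,  4.19504607e-01, -1.04925675e-03],
       [ 4.19505907e-01, -9.07750336e-01,  2.03025395e-03],
       [-1.00762283e-04, -2.28313771e-03, -9.99997389e-01]]), 'force': array([ 0.22115171,  0.59623208, -0.08012861]), 'ft_torque': array([ 0.03628547, -0.01560851,  0.00684509]), 'grip_force': 0.0, 'gripper_width': 0.9978407517470598}
{'fx': 516.3831377138163, 'fy': 516.3831377138163, 'cx': 321.2149717022811, 'cy': 242.7985632305221, 'eye': array([ 0.48934264, -0.45267153,  1.19268388]), 'orientation': array([[ 0.98708059, -0.15066261,  0.0545224 ],
       [-0.16022136, -0.93030703,  0.32993626],
       [ 0.00101352, -0.33440933, -0.94242738]])}
{'fx': 479.4791943272767, 'fy': 479.4791943272767, 'cx': 319.7908290414027, 'cy': 239.5907194356158, 'eye': array([0.35043846, 0.58786304, 0.67880211]), 'orientation': array([[-0.97124851, -0.15236715,  0.18292236],
       [-0.23791739,  0.59390071, -0.76855531],
       [ 0.00846487, -0.78997861, -0.61307597]])}
```

View pics/scene0.png

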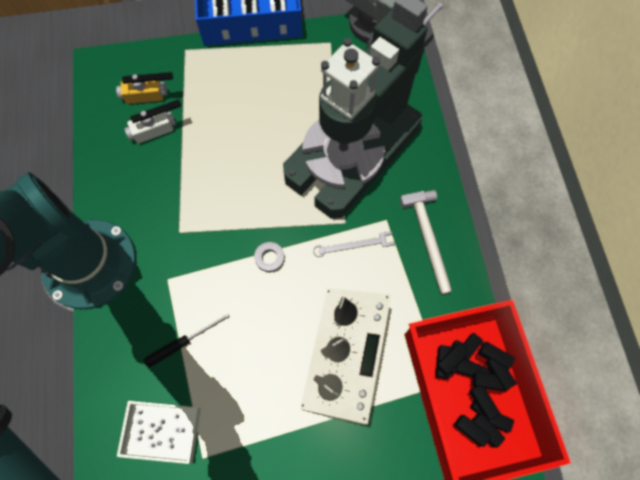

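View pics/side0.png

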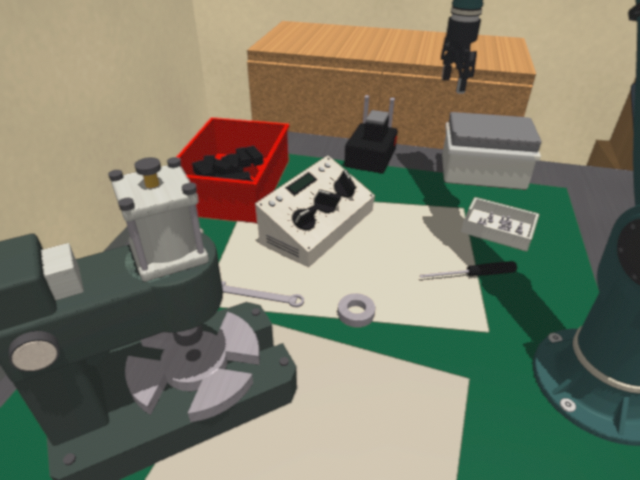

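Scene: the press is at about (345,150) with its front toward the lower left; the box dials are at (345,311), (335,349) and (327,386); the bearing is at (269,257) and the spanner at (355,244). Side: the plate is at about (193,360). I'll enlarge both.

```bash
python3 - <<'E'
from h import *
import pickle
d=pickle.load(open("c0.pkl","rb"));s=d["scene"]["color"];e=d["side"]["color"]
a=cv2.resize(s[100:220,275:430],(400,310),interpolation=cv2.INTER_CUBIC) 
def crop(im,x0,y0,w,h,f):
    return cv2.resize(im[y0:y0+h,x0:x0+w],None,fx=f,fy=f,interpolation=cv2.INTER_CUBIC)
A=crop(s,290,285,100,150,4)   # 400x600 box
B=crop(s,280,110,133,100,3)   # 399x300 press
C=crop(e,100,300,200,150,2)     # 400x300 plate
R=np.vstack([B[:300,:399],C[:300,:399]])
cv2.imwrite("pics/z.png",np.hstack([A,R]))
E
```

```text
(no output)
```

View pics/z.png

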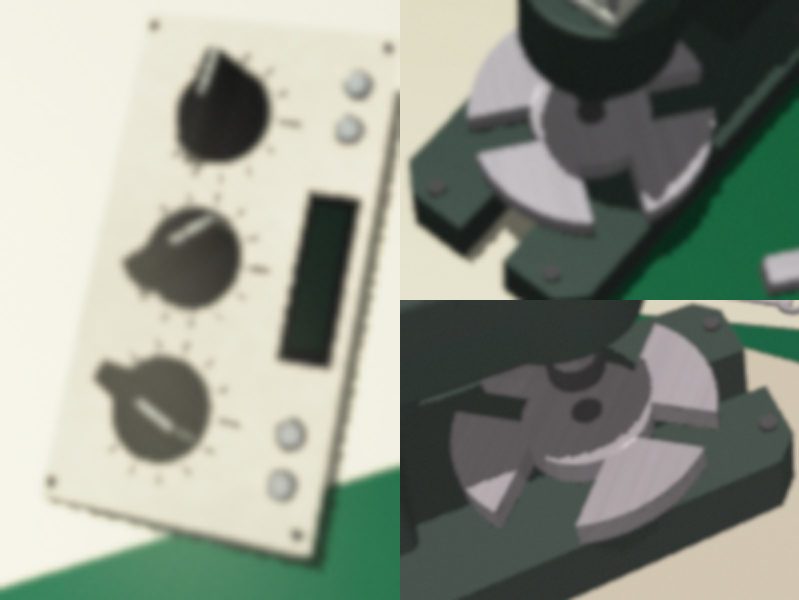

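The enlarged crops show four slots. The narrow one (34 mm) faces left at scene crop (475,135), and the 44 mm one is at the lower right (620,205). The widest faces the +y side, between (580,525) and (498,510) in the side crop, so it needs a counter-clockwise turn of about 130°. The middle dial's pointer line runs from (170,242) to (213,215), and its long mark is at (262,269).

```bash
cat >> h.py <<'E'
def proj(c,P):
    p=(np.atleast_2d(P)-c["eye"])@c["orientation"]
    return np.c_[c["fx"]*p[:,0]/p[:,2]+c["cx"],c["fy"]*p[:,1]/p[:,2]+c["cy"]]
def rz(a): return np.array([[np.cos(a),-np.sin(a),0],[np.sin(a),np.cos(a),0],[0,0,1]])
def ray(c,uv,z):
    d=c["orientation"]@np.array([(uv[0]-c["cx"])/c["fx"],(uv[1]-c["cy"])/c["fy"],1]);return c["eye"]+d*(z-c["eye"][2])/d[2]
B=np.array([[np.cos(np.radians(25)),0,-np.sin(np.radians(25))],[0,1,0],[np.sin(np.radians(25)),0,np.cos(np.radians(25))]]) # face axes: x upslope,y,z normal in box
def face(x,y,h): return np.array([0,0,.0775])+B@np.array([x,y,h])
E
cat > fit.py <<'E'
from h import *
import pickle
from scipy.optimize import least_squares
d=pickle.load(open("c0.pkl","rb"));S,E=d["scene"],d["side"]
sp=lambda x,y:(280+(x-400)/3,110+y/3); ep=lambda x,y:(100+(x-400)/2,300+(y-300)/2); bp=lambda x,y:(290+x/4,285+y/4)
def rim(dirdeg,w,side):
    a=np.radians(dirdeg)+side*np.arcsin(w/2/.1); return .1*np.array([np.cos(a),np.sin(a),0])+[0,0,.083]
# corners in plate frame: slot dirs 180:60,270:34,0:44,90:38 ; side +1 = ccw
obs=[(S,sp(468,118),270,.034,-1),(S,sp(477,152),270,.034,1),(S,sp(593,225),0,.044,-1),(S,sp(645,203),0,.044,1),
(E,ep(718,408),270,.034,1),(E,ep(705,447),270,.034,-1),(E,ep(580,525),180,.06,1),(E,ep(498,510),180,.06,-1)]
def f(p):
    r=[]
    for c,uv,dd,w,s in obs: r+=list(proj(c,rz(p[2])@rim(dd,w,s)+[p[0],p[1],0])[0]-uv)
    return np.array(r)
c0=ray(S,sp(590,110),.083)
s=min((least_squares(f,[c0[0],c0[1],a],loss='soft_l1') for a in np.radians([-120,-60,0,60,120,180])),key=lambda s:s.cost)
print("plate",s.x[:2],"widest dir",np.degrees(s.x[2])+180,np.round(f(s.x),1))
b=[ray(S,sp(437,188),.06),ray(S,sp(551,272),.06),ray(E,ep(768,422),.06),ray(E,ep(712,323),.06)];print(np.round(b,3))
for m in((b[0]+b[1])/2,(b[2]+b[3])/2):
    v=m[:2]-s.x[:2];print("front dir",np.degrees(np.arctan2(v[1],v[0]))%360)
for i in(0,2):
    w=b[i+1]-b[i];print("perp",(np.degrees(np.arctan2(w[1],w[0]))-90)%360)
ob=[(face(0,.08,.004),bp(222,112)),(face(0,0,.004),bp(197,258)),(face(0,-.08,.004),bp(162,410)),(np.array([-.07,-.135,.045]),bp(47,497)),(np.array([.07,-.135,.11]),bp(318,560)),(np.array([-.07,.135,.045]),bp(150,12))]
g=lambda p:np.concatenate([proj(S,rz(p[2])@P+[p[0],p[1],0])[0]-uv for P,uv in ob])
c0=ray(S,bp(197,258),.08);q=least_squares(g,[c0[0],c0[1],0],loss='soft_l1')
print("box",q.x[:2],np.degrees(q.x[2]),np.round(g(q.x),1))
# pointer
R=rz(q.x[2])@B;o=rz(q.x[2])@face(0,0,0)+[q.x[0],q.x[1],0];print("dial axis face",o,"normal",R[:,2])
for uv in(bp(170,242),bp(213,215),bp(125,265)):
    dd=S["orientation"]@np.array([(uv[0]-S["cx"])/S["fx"],(uv[1]-S["cy"])/S["fy"],1]);n=R[:,2]
    P=S["eye"]+dd*(((o+.038*n)-S["eye"])@n)/(dd@n);print(np.round(R.T@(P-o)*1000,1))
for n,uv in(("bearing",(269,257)),("w1",(320,250)),("w2",(390,239))):print(n,ray(S,uv,.01))
E
python3 fit.py
```

```text
plate [0.64659163 0.17066597] widest dir 454.02144344823233 [-0.2  0.3 -0.1  1.1  0.1 -0.4  0.7  3.1  0.3  1.1  0.7 -0.4 -0.6 -0.
 -0.4  0.7]
[[0.514 0.135 0.06 ]
 [0.594 0.046 0.06 ]
 [0.515 0.131 0.06 ]
 [0.595 0.041 0.06 ]]
front dir 220.888850732724
front dir 222.76473356222687
perp 221.82330481623535
perp 221.253227199354
box [ 0.55994279 -0.30913937] -19.05093673299804 [ 2.1  0.   2.6  0.1  5.3  0.5 -2.5  0.8 -2.1 -3.3 -6.5 -0.2]
dial axis face [ 0.55994279 -0.30913937  0.0775    ] normal [-0.39947094  0.13794624  0.90630779]
[-7.2  1.  38. ]
[14.5 17.2 38. ]
[-30.7 -13.3  38. ]
bearing [ 0.42791559 -0.0543303   0.01      ]
w1 [ 0.5519036  -0.05639381  0.01      ]
w2 [ 0.72480812 -0.05572561  0.01      ]
```

```bash
cat >> h.py <<'E'
from scipy.spatial.transform import Rotation as Ro
def goal(P,R,note=""):
    o=ctrl.observe();d=(np.array(P)-o["ee_pos"])*1000
    v=Ro.from_matrix(R@o["tcp_rot"].T).as_rotvec(degrees=True)
    print(note,"t",round(o["t"],2),"go",np.round(d,1),np.round(v,2),"|v|",round(np.linalg.norm(v),1))
def tool(z,y):
    z=np.array(z)/np.linalg.norm(z);y=np.array(y)-np.dot(y,z)*z;y/=np.linalg.norm(y)
    return np.c_[np.cross(y,z),y,z]
E
cat > dial.py <<'E'
from h import *
import sys
def dialpose(o,yaw,a,h):   # a = bar direction, ccw from upslope (deg)
    R=rz(np.radians(yaw))@B;a=np.radians(a);y=-(R@np.array([-np.sin(a),np.cos(a),0]))
    return np.array(o)+h*R[:,2],tool(-R[:,2],y)
E
python3 - <<'E'
from dial import *
goal(*dialpose([.56,-.309,.0775],-20,34,.15))
E
```

```text
t 0.1 go [196.7 370.2 -35.5] [ -6.42 -24.28 -10.65] |v| 27.3
```

```bash
python3 -m handwheel '20 37 -3 -1 -3 -1;40 75 -7 -2 -7 -3;60 112 -10 -3 -11 -5;80 150 -14 -4 -16 -7;98 185 -17 -5 -20 -9' -1 && python3 -m handwheel '20 37 -4 0 -1 0;40 75 -8 -1 -2 -1;60 112 -12 -1 -3 -1;80 150 -16 -1 -4 -2;98 185 -18 -1 -4 -2' && python3 -m handwheel '0 0 0 0 0 0;0 0 0 0 0 0;0 0 0 0 0 0;0 0 0 0 0 0;0 0 0 0 0 0'
python3 - <<'E'
from dial import *
goal(*dialpose([.56,-.309,.0775],-20,34,.15))
import pickle
o=ctrl.observe();w=ctrl.capture("wrist");s=ctrl.capture("scene")
pickle.dump((o,w,s),open("c1.pkl","wb"));cv2.imwrite("pics/w1.png",w["color"]);print(w["fx"],w["cx"],w["cy"],w["T_tool_cam"])
E
```

```text
t: 0.6
ee_pos: [0.4021, -0.471, 0.2327]
tcp_rot: [[0.912, 0.235, 0.335], [0.286, -0.952, -0.113], [0.292, 0.199, -0.935]]
force: [1.9, -0.9, 0.2]
gripper_width: 1.0
grip_force: 0.0
t: 1.1
ee_pos: [0.4996, -0.2861, 0.2141]
tcp_rot: [[0.9, 0.188, 0.392], [0.26, -0.955, -0.139], [0.348, 0.228, -0.909]]
force: [1.1, 0.8, -0.2]
gripper_width: 1.003
grip_force: 0.0
t: 1.6
ee_pos: [0.499, -0.2903, 0.2151]
tcp_rot: [[0.901, 0.184, 0.393], [0.258, -0.956, -0.143], [0.349, 0.23, -0.908]]
force: [-1.0, 0.1, -0.3]
gripper_width: 0.997
grip_force: 0.0
 t 1.6 go [ 1.4  3.  -1.6] [-0.35 -0.19  0.54] |v| 0.7
341.22938943188194 317.39414718172935 241.24320574248287 [[-7.05102690e-04 -9.64161441e-01 -2.65315318e-01  6.66280566e-02]
 [ 9.99999480e-01 -4.84202209e-04 -8.98000255e-04  4.74703843e-04]
 [ 7.37350957e-04 -2.65315813e-01  9.64161281e-01 -1.22552644e-01]
 [ 0.00000000e+00  0.00000000e+00  0.00000000e+00  1.00000000e+00]]
```

View pics/w1.png

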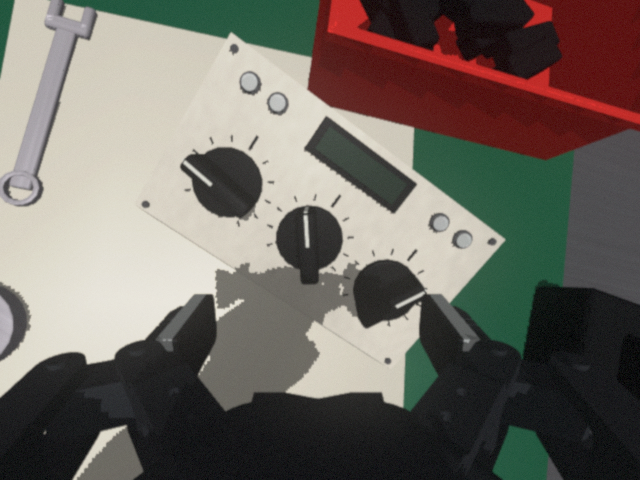

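The wrist view shows the box corners at (231,33), (138,205), (506,240) and (387,364). The middle bar runs from the pointer end (305,207) to (309,283), so it is nearly in line with the jaws.

```bash
python3 - <<'E'
from dial import *
import pickle
from scipy.optimize import least_squares
o,w,s=pickle.load(open("c1.pkl","rb"))
T=np.eye(4);T[:3,:3]=o["tcp_rot"];T[:3,3]=o["ee_pos"];C=T@w["T_tool_cam"]
c=dict(w,eye=C[:3,3],orientation=C[:3,:3])
ob=[((.07,.135,.11),(231,33)),((-.07,.135,.045),(138,205)),((.07,-.135,.11),(506,240)),((-.07,-.135,.045),(387,364))]
g=lambda p:np.concatenate([proj(c,rz(p[2])@np.array(P)+[p[0],p[1],p[3] if len(p)>3 else 0])[0]-uv for P,uv in ob])
for q0 in([.56,-.31,-.34],[.56,-.31,-.34,0]):
    q=least_squares(g,q0,x_scale=.1);print(q.x,np.degrees(q.x[2]),np.round(g(q.x),1))
    p=q.x;t=np.array([p[0],p[1],p[3] if len(p)>3 else 0]);R=rz(p[2])@B;O=rz(p[2])@face(0,0,0)+t
    for uv in((305,207),(309,283)):
        dd=c["orientation"]@np.array([(uv[0]-c["cx"])/c["fx"],(uv[1]-c["cy"])/c["fx"],1]);n=R[:,2]
        P=c["eye"]+dd*((O+.038*n-c["eye"])@n)/(dd@n);print(np.round(R.T@(P-O)*1000,1))
    print(O)
E
```

```text
[ 0.56735867 -0.31407469 -0.38260804] -21.92182608643862 [ 0.3 -2.1 -3.7 -1.5  0.8 -1.2  4.7  5. ]
[ 8.2 20.1 38. ]
[-37.7 -15.2  38. ]
[ 0.56735867 -0.31407469  0.0775    ]
[ 0.5684466  -0.31440316 -0.38319756 -0.00446759] -21.955603023554907 [ 1.2  0.9 -1.4 -1.7 -2.7 -1.7  3.1  2.7]
[ 8.3 19.7 38. ]
[-38.4 -16.2  38. ]
[ 0.5684466  -0.31440316  0.07303241]
```

The dials sit about 15 mm down-slope of the face's middle, and the bar is at about 37° with the box yawed −22°.

```bash
python3 - <<'E'
from dial import *
R=rz(np.radians(-22))@B; o=np.array([.568,-.3142,.0755])+R@[-.015,.0015,0];print(o,R[:,2])
goal(*dialpose(o,-22,37,.09),"pre"); goal(*dialpose(o,-22,37,.030),"grip")
E
```

```text
[ 0.5559572  -0.30771659  0.06916073] [-0.39184483  0.15831559  0.90630779]
pre t 1.7 go [ 21.4  -3.8 -64.3] [-1.54  0.27  1.2 ] |v| 2.0
grip t 1.7 go [  44.9  -13.3 -118.7] [-1.54  0.27  1.2 ] |v| 2.0
```

```bash
python3 -m handwheel '5 -1 -16 0 0 0;10 -2 -32 -1 0 1;16 -3 -48 -1.5 0 1;21 -4 -64 -1.5 0 1;21 -4 -64 -1.5 0 1' 0
python3 - <<'E'
from dial import *
o=[.556,-.3077,.0692]
goal(*dialpose(o,-22,37,.030),"grip")
w=ctrl.capture("wrist");cv2.imwrite("pics/w2.png",w["color"])
E
```

```text
t: 2.2
ee_pos: [0.5196, -0.2924, 0.1695]
tcp_rot: [[0.899, 0.206, 0.386], [0.278, -0.95, -0.141], [0.338, 0.234, -0.912]]
force: [-0.4, -0.5, -0.0]
gripper_width: 0.503
grip_force: 0.0
grip t 2.2 go [ 24.7 -10.5 -73.1] [-1.15 -0.33  0.14] |v| 1.2
```

View pics/w2.png

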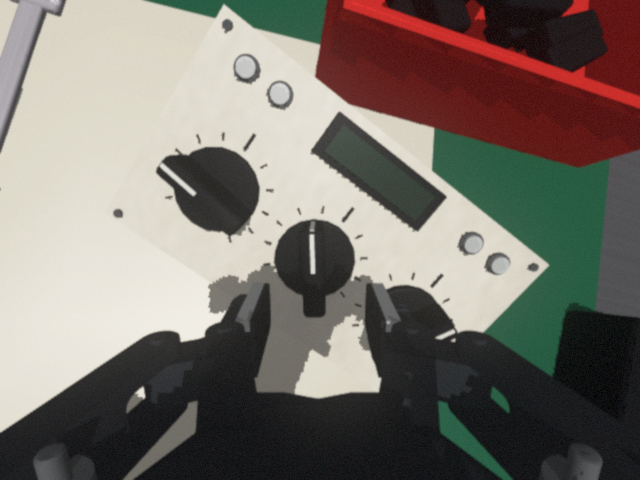

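The fingers straddle the middle bar (bar at column 314, fingers centred at about 318), clear of the neighbouring bars. Next I descend, grip and turn.

```bash
python3 -m handwheel '5 -2 -18 0 0 0;11 -4 -36 -1 0 0;18 -7 -54 -1 0 0;24 -10 -71 -1 0 0;24 -10 -71 -1 0 0' 0.2 && python3 -m handwheel '0 0 0 0 0 0;0 0 0 0 0 0;0 0 0 0 0 0;0 0 0 0 0 0;0 0 0 0 0 0' 1 30
python3 - <<'E'
from dial import *
o=[.556,-.3077,.0692]
goal(*dialpose(o,-22,37,.030),"grip")
goal(*dialpose(o,-22,0,.030),"end")
E
```

```text
t: 2.75
ee_pos: [0.5547, -0.3065, 0.1179]
tcp_rot: [[0.908, 0.22, 0.357], [0.282, -0.951, -0.13], [0.311, 0.219, -0.925]]
force: [0.8, 4.0, 1.2]
gripper_width: 0.398
grip_force: 1.7
t: 3.25
ee_pos: [0.5552, -0.3, 0.1172]
tcp_rot: [[0.905, 0.227, 0.359], [0.285, -0.951, -0.119], [0.314, 0.21, -0.926]]
force: [-2.4, 12.5, 6.8]
gripper_width: 0.195
grip_force: 27.5
grip t 3.25 go [-10.9  -2.9 -20.8] [-2.16 -2.16 -0.69] |v| 3.1
end t 3.25 go [-10.9  -2.9 -20.8] [ 11.81  -7.23 -34.58] |v| 37.2
```

```bash
python3 - <<'E'
from dial import *
o=ctrl.observe();print(np.round(o["joint_pos"],1),np.round(o["joint_efforts"],1),o["force"],o["ft_torque"])
w=ctrl.capture("wrist")["color"];s=ctrl.capture("scene")["color"];e=ctrl.capture("side")["color"]
a=cv2.resize(w,(400,300),interpolation=cv2.INTER_AREA);b=cv2.resize(s[260:440,260:500],(400,300));c=cv2.resize(e[140:290,230:430],(400,300))
cv2.imwrite("pics/m.png",np.hstack([np.vstack([a,b]),np.vstack([c,c*0])]))
E
```

```text
[ 22.4  33.6   4.3 124.2 -87.6   5.1  37.5] [  5.8 -42.5   7.6 -13.8   0.   -3.    0.3] [-2.40827629 12.51217183  6.80352035] [2.42513057 0.3374768  0.56086222]
```

View pics/m.png

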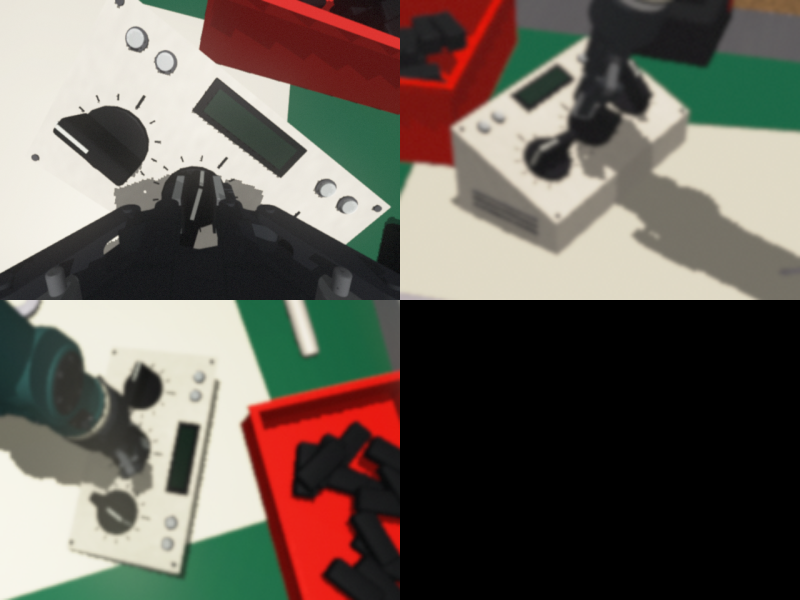

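The arm ran into the j5/j6 limits because the lean of the dial axis is too flat at this radius. The fingers hold only the upper bar. I'll release, rise, and approach again with the tool closer to upright, pitched in the bar's plane.

```bash
python3 -m handwheel '0 0 0 0 0 0;0 0 0 0 0 0;0 0 0 0 0 0;0 0 0 0 0 0;0 0 0 0 0 0' 0.1 && python3 -m handwheel '-8 3 20 0 0 0;-16 6 40 0 0 0;-24 10 60 0 0 0;-30 12 75 0 0 0;-30 12 75 0 0 0'
cat >> dial.py <<'E'
DO=[.556,-.3077,.0692]; YAW=-22
def dp(a,h,o=DO,yaw=YAW,lift=0):   # tool near upright, jaws square to the bar
    R=rz(np.radians(yaw))@B;a=np.radians(a);m=-(R@np.array([-np.sin(a),np.cos(a),0]))
    return np.array(o)+h*R[:,2]+[0,0,lift],tool([0,0,-1],m) if 0 else (lambda z:np.c_[np.cross(m,z),m,z])((lambda z:z/np.linalg.norm(z))(np.array([0,0,-1])-m[2]*-1*m))
E
python3 - <<'E'
from dial import *
o=ctrl.observe();print(np.round(o["joint_pos"],1),o["ee_pos"],o["gripper_width"])
goal(*dp(37,.033,lift=.05),"above")
print(dp(37,.033))
E
```

```text
t: 3.9
ee_pos: [0.5541, -0.3092, 0.1178]
tcp_rot: [[0.909, 0.217, 0.355], [0.28, -0.95, -0.137], [0.308, 0.224, -0.925]]
force: [0.1, 1.7, 1.0]
gripper_width: 0.451
grip_force: 0.9
t: 4.4
ee_pos: [0.524, -0.2987, 0.1947]
tcp_rot: [[0.909, 0.215, 0.357], [0.28, -0.95, -0.141], [0.309, 0.228, -0.923]]
force: [1.4, -0.3, 0.3]
gripper_width: 0.45
grip_force: 0.0
[  5.1  26.8  28.2 126.2 -66.2  16.3  15.5] [ 0.52404022 -0.2986675   0.19470149] 0.4504680974800705
above t 4.4 go [ 19.   -3.8 -45.6] [-5.4  17.17 -4.91] |v| 18.7
(array([ 0.54306912, -0.30247559,  0.09910816]), array([[ 9.76929437e-01,  2.06539430e-01,  5.43170237e-02],
       [ 2.13562345e-01, -9.44803491e-01, -2.48470298e-01],
       [-6.93889390e-18,  2.54338019e-01, -9.67115387e-01]]))
```

```bash
python3 -m handwheel '4 -1 0 -1 4 -1;8 -1 -6 -2 8 -2;12 -2 -20 -3.5 12 -3.5;16 -3 -35 -5 16 -5;19 -4 -45 -5.4 17.2 -5' 0 && python3 -m handwheel '0 0 0 0 0 0;0 0 0 0 0 0;0 0 0 0 0 0;0 0 0 0 0 0;0 0 0 0 0 0'
python3 - <<'E'
from dial import *
o=ctrl.observe();print(np.round(o["joint_pos"],1))
goal(*dp(37,.033,lift=.0),"grip")
w=ctrl.capture("wrist");cv2.imwrite("pics/w3.png",w["color"])
import pickle;pickle.dump((o,w),open("c3.pkl","wb"))
E
```

```text
t: 4.9
ee_pos: [0.5458, -0.2996, 0.1452]
tcp_rot: [[0.976, 0.212, 0.05], [0.218, -0.945, -0.246], [-0.005, 0.251, -0.968]]
force: [1.0, -0.1, -0.4]
gripper_width: 0.5
grip_force: 0.0
t: 5.4
ee_pos: [0.5426, -0.3016, 0.1485]
tcp_rot: [[0.978, 0.204, 0.053], [0.211, -0.947, -0.244], [0.0, 0.25, -0.968]]
force: [1.0, 0.7, -0.1]
gripper_width: 0.499
grip_force: 0.0
[-14.8  43.2  51.7 117.8 -45.7  30.1 -12.9]
grip t 5.4 go [  0.5  -0.9 -49.4] [-0.28 -0.04  0.17] |v| 0.3
```

View pics/w3.png

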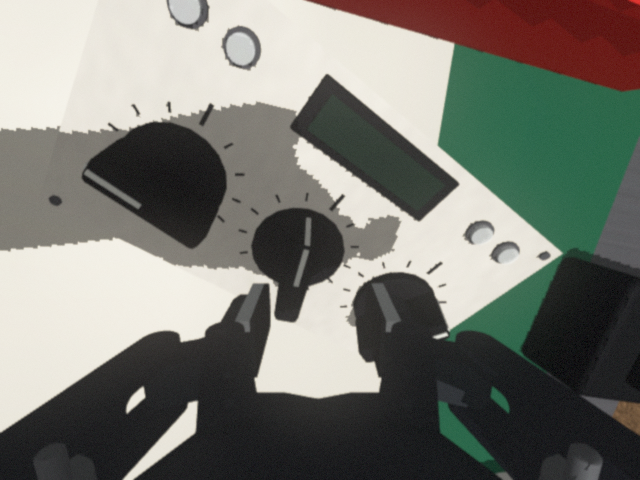

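The bar now points slightly clockwise of the jaws: pointer end at (309,215), tail at (287,316). The right dial's tail at (362,355) is near the right finger, so I'll compute the clearances.

```bash
python3 - <<'E'
from dial import *
import pickle
o,w=pickle.load(open("c3.pkl","rb"))
T=np.eye(4);T[:3,:3]=o["tcp_rot"];T[:3,3]=o["ee_pos"];C=T@w["T_tool_cam"]
c=dict(w,eye=C[:3,3],orientation=C[:3,:3])
R=rz(np.radians(YAW))@B;n=R[:,2];O=np.array(DO)
def hit(uv,h):
    dd=c["orientation"]@np.array([(uv[0]-c["cx"])/c["fx"],(uv[1]-c["cy"])/c["fx"],1])
    P=c["eye"]+dd*((O+h*n-c["eye"])@n)/(dd@n);return R.T@(P-O)*1000
for nm,uv,h in(("ptr",(309,216),.038),("tail",(287,316),.038),("mark in",(332,208),0),("mark out",(343,196),0),("Rtail",(365,358),.038),("Rptr",(446,334),.038),("Ltail",(190,247),.038),("Lptr",(83,177),.038)):print(nm,np.round(hit(uv,h),1))
t,rr=dp(37,.033)
for s in(-1,1):
  for wx in(-11,11):
    P=t+rr@np.array([wx,s*36,19])/1000;print("outer finger corner",np.round(R.T@(P-O)*1000,1))
E
```

```text
ptr [37.9 18.4 38. ]
tail [-23.2 -10.4  38. ]
mark in [30.6 -2.  -0. ]
mark out [40.4 -2.1 -0. ]
Rtail [-25.9 -71.3  38. ]
Rptr [ 20.3 -94.   38. ]
Ltail [-10.7  54.   38. ]
Lptr [ -3.5 105.5  38. ]
outer finger corner [-35.2  18.6  19. ]
outer finger corner [-18.7  31.   11.4]
outer finger corner [  8.1 -38.9  19. ]
outer finger corner [ 24.6 -26.5  11.4]
```

```bash
python3 - <<'E'
from dial import *
import pickle
o,w=pickle.load(open("c3.pkl","rb"))
T=np.eye(4);T[:3,:3]=o["tcp_rot"];T[:3,3]=o["ee_pos"];C=T@w["T_tool_cam"]
c=dict(w,eye=C[:3,3],orientation=C[:3,:3])
R=rz(np.radians(YAW))@B;n=R[:,2];O=np.array(DO)
def hit(uv,h):
    dd=c["orientation"]@np.array([(uv[0]-c["cx"])/c["fx"],(uv[1]-c["cy"])/c["fx"],1])
    P=c["eye"]+dd*((O+h*n-c["eye"])@n)/(dd@n);return R.T@(P-O)*1000
for nm,uv,h in(("ptr",(307,249),.038),("mid",(296,285),.038),("tail",(286,319),.038),("skirtL",(251,247),.004),("skirtR",(344,247),.004),("skirtTop",(298,208),.008)):print(nm,np.round(hit(uv,h),1))
c=ctrl.capture("wrist")["color"][180:360,220:460];cv2.imwrite("pics/z3.png",cv2.resize(np.clip(c.astype(float)*2.2,0,255).astype(np.uint8),(800,600),interpolation=cv2.INTER_CUBIC))
E
```

```text
ptr [22.2  8.2 38. ]
mid [-0.5 -1.  38. ]
tail [-25.6 -11.4  38. ]
skirtL [-18.5  22.    4. ]
skirtR [ 15.3 -23.    4. ]
skirtTop [23. 16.  8.]
```

View pics/z3.png

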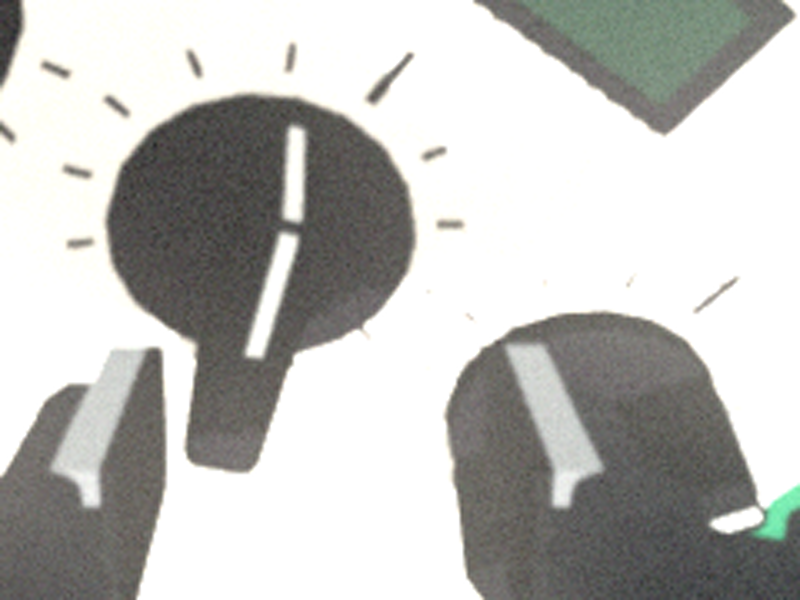

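This confirms it: the upper white segment is on the bar's end face, and the top segment gives a bar angle of 22°, centred where I estimated. I'll re-aim at 22°.

```bash
python3 - <<'E'
from dial import *
o=[.556,-.3077,.0692]+rz(np.radians(YAW))@B@[-.001,-.001,0]
goal(*dp(22,.033,o=o,lift=.03),"above");goal(*dp(22,.033,o=o),"grip")
for a in(15,7,-1):goal(*dp(a,.033,o=o),f"a{a}")
E
```

```text
above t 5.5 go [ -1.   -1.8 -19.6] [  5.34   0.46 -14.09] |v| 15.1
grip t 5.5 go [ -1.   -1.8 -49.6] [  5.34   0.46 -14.09] |v| 15.1
a15 t 5.5 go [ -1.   -1.8 -49.6] [  8.22   0.26 -20.53] |v| 22.1
a7 t 5.5 go [ -1.   -1.8 -49.6] [ 11.61  -0.37 -27.77] |v| 30.1
a-1 t 5.5 go [ -1.   -1.8 -49.6] [ 15.05  -1.43 -34.92] |v| 38.1
```

```bash
python3 -m handwheel '0 0 0 1.5 0 -5;-1 -1 -4 3.5 0.3 -9.5;-1 -2 -12 5.3 0.5 -14;-1 -2 -24 5.3 0.5 -14;-1 -2 -36 5.3 0.5 -14' 0.2 && python3 -m handwheel '0 0 -7 0 0 0;0 0 -14 0 0 0;0 0 -14 0 0 0;0 0 -14 0 0 0;0 0 -14 0 0 0' && python3 - <<'E'
from dial import *
o=[.556,-.3077,.0692]+rz(np.radians(YAW))@B@[-.001,-.001,0]
goal(*dp(22,.033,o=o),"grip");s=ctrl.observe();print(np.round(s["joint_pos"],1),s["force"])
E
```

```text
t: 6.0
ee_pos: [0.5421, -0.3029, 0.1109]
tcp_rot: [[1.0, -0.028, -0.006], [-0.029, -0.987, -0.159], [-0.002, 0.16, -0.987]]
force: [-1.1, 0.1, 0.7]
gripper_width: 0.398
grip_force: 0.0
t: 6.5
ee_pos: [0.5423, -0.3032, 0.0982]
tcp_rot: [[1.0, -0.03, -0.006], [-0.03, -0.987, -0.159], [-0.001, 0.16, -0.987]]
force: [0.9, 0.9, 0.5]
gripper_width: 0.399
grip_force: 0.0
grip t 6.5 go [-0.4  0.1  0.5] [ 0.07 -0.06 -0.15] |v| 0.2
[-11.4  49.   50.4 115.5 -51.7  35.5 -21.1] [0.93909349 0.86916691 0.47431169]
```

Free of contact and in place. Now close and turn.

```bash
python3 -m handwheel '0 0 0 0 0 0;0 0 0 0 0 0;0 0 0 0 0 0;0 0 0 0 0 0;0 0 0 0 0 0' 1 30 && python3 -m handwheel '0 0 0 2 0 -4;0 0 0 4 -0.3 -8.5;0 0 0 6 -0.7 -13;0 0 0 8 -1.3 -17;0 0 0 10 -2 -21' && python3 -m handwheel '0 0 0 0 0 0;0 0 0 0 0 0;0 0 0 0 0 0;0 0 0 0 0 0;0 0 0 0 0 0'
python3 - <<'E'
from dial import *
o=[.556,-.3077,.0692]+rz(np.radians(YAW))@B@[-.001,-.001,0]
goal(*dp(-1,.033,o=o),"end");s=ctrl.observe();print(np.round(s["joint_pos"],1),s["force"],s["ft_torque"])
E
```

```text
t: 7.0
ee_pos: [0.5423, -0.3027, 0.0981]
tcp_rot: [[1.0, -0.03, -0.006], [-0.03, -0.987, -0.158], [-0.001, 0.158, -0.987]]
force: [-0.7, 3.8, 6.3]
gripper_width: 0.159
grip_force: 31.5
t: 7.5
ee_pos: [0.5424, -0.3033, 0.0982]
tcp_rot: [[0.921, -0.39, 0.004], [-0.39, -0.921, 0.018], [-0.004, -0.018, -1.0]]
force: [-1.2, 1.6, 4.2]
gripper_width: 0.16
grip_force: 31.4
t: 8.0
ee_pos: [0.5424, -0.3033, 0.0982]
tcp_rot: [[0.923, -0.386, 0.003], [-0.386, -0.922, 0.016], [-0.003, -0.016, -1.0]]
force: [-0.5, 1.4, 5.2]
gripper_width: 0.156
grip_force: 32.0
end t 8.0 go [-0.5  0.2  0.5] [-0.53  0.01 -0.21] |v| 0.6
[ -7.   50.3  51.6 112.7 -56.6  47.5 -34.9] [-0.4504866   1.40443142  5.17283905] [ 0.14287524 -0.11494137 -0.13395758]
```

Turned. Release, rise and check.

```bash
python3 -m handwheel '0 0 0 0 0 0;0 0 0 0 0 0;0 0 0 0 0 0;0 0 0 0 0 0;0 0 0 0 0 0' 0.2 && python3 -m handwheel '0 0 15 0 0 0;0 0 35 0 0 0;0 0 55 0 0 0;0 0 80 0 0 0;0 0 80 0 0 0' 
python3 - <<'E'
from dial import *
import pickle
o=ctrl.observe();w=ctrl.capture("wrist");pickle.dump((o,w),open("c4.pkl","wb"))
im=w["color"];im=np.clip(im.astype(float)*2,0,255).astype(np.uint8);cv2.imwrite("pics/w4.png",cv2.resize(im[100:380,120:500],(760,560),interpolation=cv2.INTER_CUBIC))
E
```

```text
t: 8.5
ee_pos: [0.542, -0.303, 0.0975]
tcp_rot: [[0.922, -0.387, 0.002], [-0.387, -0.922, 0.017], [-0.005, -0.017, -1.0]]
force: [-0.1, -0.2, 0.2]
gripper_width: 0.401
grip_force: 0.0
t: 9.0
ee_pos: [0.5434, -0.3052, 0.182]
tcp_rot: [[0.922, -0.387, 0.008], [-0.387, -0.922, 0.013], [0.002, -0.015, -1.0]]
force: [0.1, -0.3, 0.3]
gripper_width: 0.402
grip_force: 0.0
```

View pics/w4.png

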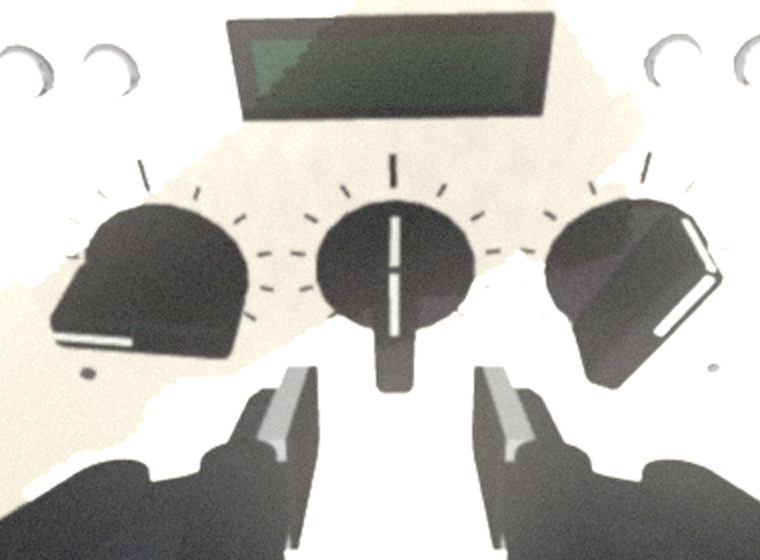

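The middle dial's pointer at (394,218) sits exactly below its long mark at (392,170), and both neighbours look undisturbed. On to the plate. I'll push it CCW from the press's right side in two strokes, first via the 44 mm slot at 274° and then via the 34 mm slot, with the closed fingers as a peg leaning outwards.

```bash
cat > peg.py <<'E'
from h import *
PC=np.array([.6466,.1707])
def peg(ph,psi,r=.080,th=28,ztip=.072,back=0):  # ph: direction of tip from axis, psi: lean direction
    ph,psi,th=np.radians([ph,psi,th]);L=np.array([np.cos(psi)*np.sin(th),np.sin(psi)*np.sin(th),np.cos(th)])
    tip=np.array([PC[0]+r*np.cos(ph),PC[1]+r*np.sin(ph),ztip])
    x=np.array([-np.sin(psi),np.cos(psi),0])
    return tip+(.019+back)*L,np.c_[x,np.cross(-L,x),-L]
E
python3 - <<'E'
from peg import *
P,R=peg(272,280,back=.09);print(P)
goal(P,R,"app")
E
```

```text
[0.65827795 0.04035376 0.16824129]
app t 9.05 go [115.4 344.4 -12. ] [27.25 -3.07 32.15] |v| 42.3
```

```bash
python3 -m handwheel '5 0 20 5 -0.6 6;10 10 40 11 -1.2 13;20 30 50 16 -1.8 19;30 60 50 22 -2.5 26;40 90 50 27 -3 32' 1 30 && python3 -m handwheel '18 50 0 0 0 0;36 100 -5 0 0 0;54 150 -15 0 0 0;72 200 -25 0 0 0;76 240 -35 0 0 0' && python3 - <<'E'
from peg import *
goal(*peg(272,280,back=.09),"app");goal(*peg(272,280),"in");print(np.round(ctrl.observe()["joint_pos"],1))
E
```

```text
t: 9.55
ee_pos: [0.5817, -0.2131, 0.2284]
tcp_rot: [[0.985, 0.153, -0.085], [0.175, -0.87, 0.461], [-0.003, -0.469, -0.883]]
force: [0.2, 0.2, -1.1]
gripper_width: 0.003
grip_force: 0.0
t: 10.05
ee_pos: [0.6582, 0.0235, 0.1933]
tcp_rot: [[0.985, 0.151, -0.085], [0.173, -0.872, 0.458], [-0.004, -0.466, -0.885]]
force: [1.2, -0.5, 0.2]
gripper_width: 0.001
grip_force: 0.0
app t 10.05 go [  0.   16.8 -25.1] [ 0.27 -0.21  0.03] |v| 0.3
in t 10.05 go [  -7.3   58.5 -104.6] [ 0.27 -0.21  0.03] |v| 0.3
[-18.4  42.8  37.9 101.5 -54.3  69.8 -33.5]
```

```bash
python3 -m handwheel '0 17 -25 0 0 0;-2 25 -42 0 0 0;-3 34 -58 0 0 0;-4 42 -74 0 0 0;-5 47 -84 0 0 0' && python3 -m handwheel '0 4 -8 0 0 0;0 8 -15 0 0 0;0 11 -20 0 0 0;0 11 -20 0 0 0;0 11 -20 0 0 0' && python3 - <<'E'
from peg import *
goal(*peg(272,280),"in");s=ctrl.observe();print(np.round(s["joint_pos"],1),s["force"])
for a,p in((284,285),(296,290),(308,295),(320,302),(334,310),(340,312)):goal(*peg(a,p),a)
E
```

```text
t: 10.55
ee_pos: [0.6515, 0.0677, 0.1084]
tcp_rot: [[0.985, 0.148, -0.086], [0.171, -0.872, 0.458], [-0.007, -0.466, -0.885]]
force: [-1.0, 0.5, 0.4]
gripper_width: -0.0
grip_force: 0.0
t: 11.05
ee_pos: [0.6525, 0.0793, 0.0903]
tcp_rot: [[0.985, 0.151, -0.085], [0.173, -0.872, 0.458], [-0.004, -0.466, -0.885]]
force: [-0.2, 0.2, 0.9]
gripper_width: 0.002
grip_force: 0.0
in t 11.05 go [-1.6  2.6 -1.5] [ 0.27 -0.21  0.04] |v| 0.3
[-20.3  49.2  32.9 105.3 -62.5  61.3 -28.7] [-0.2481952   0.17381742  0.92422096]
284 t 11.05 go [15.8  5.1 -1.5] [ 0.28 -0.2   5.04] |v| 5.0
296 t 11.05 go [32.2 11.1 -1.5] [ 0.29 -0.19 10.04] |v| 10.0
308 t 11.05 go [47.1 20.3 -1.5] [ 0.29 -0.18 15.04] |v| 15.0
320 t 11.05 go [60.1 32.4 -1.5] [ 0.31 -0.16 22.04] |v| 22.0
334 t 11.05 go [71.7 49.5 -1.5] [ 0.32 -0.14 30.04] |v| 30.0
340 t 11.05 go [75.2 57.4 -1.5] [ 0.32 -0.13 32.04] |v| 32.0
```

```bash
python3 -m handwheel '7 2 0 0 0 2;13 4 -1 0 0 4;19 6 -1 0 0 6;26 8.5 -1 0 0 8;32 11 -1 0 0 10' && python3 -m handwheel '6 3 0 0 0 2;11 6.5 0 0 0 4;16 10 0 0 0 6;21 14.5 0 0 0 8.5;25.5 19 0 0 0 11' && python3 - <<'E'
from peg import *
s=ctrl.observe();print(np.round(s["joint_pos"],1),s["force"])
for a,p in((308,295),(320,302),(327,306),(334,310),(340,312)):goal(*peg(a,p),a)
E
```

```text
t: 11.55
ee_pos: [0.6847, 0.0907, 0.0892]
tcp_rot: [[0.939, 0.302, -0.165], [0.345, -0.831, 0.436], [-0.005, -0.467, -0.884]]
force: [-2.2, -1.4, 2.9]
gripper_width: -0.004
grip_force: 1.5
t: 12.05
ee_pos: [0.7093, 0.1102, 0.0889]
tcp_rot: [[0.855, 0.456, -0.247], [0.518, -0.758, 0.397], [-0.006, -0.468, -0.884]]
force: [-5.7, -1.1, 3.4]
gripper_width: -0.001
grip_force: 2.2
[-20.8  54.2  31.3  90.4 -51.5  70.5 -24.9] [-5.65271534 -1.11156451  3.39569651]
308 t 12.05 go [ -9.7 -10.7  -0.1] [ 0.28 -0.26 -6.21] |v| 6.2
320 t 12.05 go [ 3.3  1.5 -0.1] [ 0.29 -0.24  0.79] |v| 0.9
327 t 12.05 go [ 9.6  9.7 -0.1] [ 0.3  -0.23  4.79] |v| 4.8
334 t 12.05 go [14.9 18.6 -0.1] [ 0.31 -0.22  8.79] |v| 8.8
340 t 12.05 go [18.4 26.5 -0.1] [ 0.31 -0.22 10.79] |v| 10.8
```

```bash
python3 -m handwheel '5 4.5 0 0 0 2.5;9 9 0 0 0 4.5;13 14.5 0 0 0 7;16 20 0 0 0 9;18 24 0 0 0 10' && python3 -m handwheel '0 0 0 0 0 0;-1 -1 0 0 0 0;3 -6 15 0 0 0;8 -12 35 0 0 0;16 -22 60 0 0 0' && python3 -m handwheel '5 -10 20 0 0 0;10 -25 40 0 0 0;10 -45 40 0 0 0;10 -70 40 0 0 0;10 -95 40 0 0 0' &&  python3 - <<'E'
from peg import *
import pickle
s=ctrl.observe();print(np.round(s["joint_pos"],1),s["force"])
c={n:ctrl.capture(n) for n in("scene","side")};pickle.dump(c,open("c5.pkl","wb"))
# brightness around the rim (r 75..97) on top plane vs direction, from both cameras
def prof(c,pc=PC):
    g=cv2.GaussianBlur(cv2.cvtColor(c["color"],cv2.COLOR_BGR2GRAY),(3,3),0).astype(np.float32);out=[]
    for a in range(0,360,3):
        P=np.array([[pc[0]+r*np.cos(np.radians(a)),pc[1]+r*np.sin(np.radians(a)),.083] for r in(.078,.084,.09)])
        u=proj(c,P).astype(np.float32);out.append(cv2.remap(g,u[:,:1],u[:,1:],1).mean())
    return np.array(out)
old=pickle.load(open("c0.pkl","rb"))
for n in("scene","side"):
    print(n,"old");print(prof(old[n]).astype(int).reshape(8,15));print("new");print(prof(c[n]).astype(int).reshape(8,15))
E
```

```text
t: 12.55
ee_pos: [0.7276, 0.1343, 0.0881]
tcp_rot: [[0.753, 0.58, -0.311], [0.658, -0.668, 0.348], [-0.006, -0.466, -0.885]]
force: [-4.0, -0.5, -1.0]
gripper_width: 0.003
grip_force: 1.8
t: 13.05
ee_pos: [0.7444, 0.1117, 0.1504]
tcp_rot: [[0.755, 0.578, -0.308], [0.655, -0.669, 0.35], [-0.004, -0.466, -0.885]]
force: [0.5, 0.5, -0.2]
gripper_width: 0.001
grip_force: 0.0
t: 13.55
ee_pos: [0.7529, 0.014, 0.1882]
tcp_rot: [[0.756, 0.577, -0.31], [0.655, -0.67, 0.349], [-0.007, -0.467, -0.884]]
force: [-0.2, -0.1, -0.3]
gripper_width: -0.0
grip_force: 0.0
[-14.2  52.5  33.5  77.7 -41.6  84.8 -20.9] [-0.20017529 -0.06909889 -0.3334636 ]
scene old
[[ 32  32  34  47  63  72  77  82  82  71  49  31  26  26  26]
 [ 26  26  27  29  30  33  45  71  92  97  88  78  75  76  76]
 [ 74  68  60  47  34  28  28  28  28  30  47  99 153 177 182]
 [183 183 183 183 184 184 183 183 183 184 182 169 127  83  65]
 [ 61  69  75  79 107 157 184 189 191 191 192 192 193 192 192]
 [192 192 192 191 191 190 188 188 188 188 179 142  87  65  57]
 [ 52  48  43  38  36  54  99 113  94  90  97 106 108 104 102]
 [100  9
[... 887 characters left out ...]
]
 [172 172 172 172 172 172 170 169 169 169 170 161 113  81  80]
 [ 79  70  55  50  49  49  50  50  50  51  51  51  51  51  51]
 [ 51  51  50  51  50  50  50  52  57  61  66  72  82  90  91]]
new
[[ 96  97  97  96  96  96  97  97  97  97  97  96  96  96  96]
 [ 96  95  95  95  92  66  49  48  56  95 168 187 188 188 189]
 [188 189 188 187 188 188 187 188 188 188 188 188 184 148  95]
 [ 86  86  86  86  86  86  86  86  86  86  89  98 137 174 179]
 [178 179 181 181 180 180 180 180 180 180 180 180 180 180 181]
 [180 175 131  72  61  63  77  96 106 118 159 181 184 185 186]
 [184 151  85  55  53  53  54  54  54  55  55  55  55  55  54]
 [ 55  55  54  54  55  55  54  53  52  51  51  63  84  93  95]]
```

Both cameras agree that the widest slot is now at about 151° (turned 57°) and the 34 mm slot is at about 241.5°, leaving 70.5°. Moving to the 34 mm slot.

```bash
python3 - <<'E'
from peg import *
goal(*peg(241,252,back=.11),"app")
E
```

```text
app t 13.65 go [-163.2   35.2   -1.9] [  0.51  -0.58 -58.47] |v| 58.5
```

```bash
python3 -m handwheel '-16 -10 5 0 0 -7;-34 -20 10 0 0 -14;-54 -25 10 0 0 -21;-74 -25 10 0 0 -28;-94 -25 10 0 0 -34' && python3 -m handwheel '-14 5 0 0 0 -6;-28 15 0 0 0 -12;-42 30 0 0 0 -18;-56 45 0 0 0 -24;-69 60 -10 0.5 -0.5 -24.5' && python3 - <<'E'
from peg import *
goal(*peg(241,252,back=.11),"app");goal(*peg(241,252,back=.03),"mid");goal(*peg(241,252),"in");print(np.round(ctrl.observe()["joint_pos"],1))
E
```

```text
t: 14.15
ee_pos: [0.6581, -0.0098, 0.1981]
tcp_rot: [[0.993, 0.098, -0.06], [0.115, -0.879, 0.462], [-0.007, -0.466, -0.885]]
force: [0.0, -0.0, 0.3]
gripper_width: 0.001
grip_force: 0.0
t: 14.65
ee_pos: [0.5891, 0.0517, 0.1891]
tcp_rot: [[0.953, -0.267, 0.146], [-0.304, -0.839, 0.452], [0.002, -0.475, -0.88]]
force: [0.4, -0.4, 0.4]
gripper_width: 0.005
grip_force: 0.0
app t 14.65 go [ 0.  -8.6 -3.2] [-0.29  0.24 -0.29] |v| 0.5
mid t 14.65 go [ 11.6  27.2 -73.8] [-0.29  0.24 -0.29] |v| 0.5
in t 14.65 go [  16.    40.5 -100.3] [-0.29  0.24 -0.29] |v| 0.5
[-25.3  35.9  41.5 120.  -70.5  55.4 -42.8]
```

```bash
python3 -m handwheel '0 -8 -4 0 0 0;3 1 -22 0 0 0;6 10 -40 0 0 0;9 19 -57 0 0 0;12 27 -74 0 0 0' && python3 -m handwheel '0 0 0 0 0 0;0 0 0 0 0 0;0 0 0 0 0 0;0 0 0 0 0 0;0 0 0 0 0 0' && python3 - <<'E'
from peg import *
goal(*peg(241,252),"in");print(np.round(ctrl.observe()["joint_pos"],1))
E
```

```text
t: 15.15
ee_pos: [0.6031, 0.0778, 0.1137]
tcp_rot: [[0.953, -0.265, 0.145], [-0.302, -0.84, 0.451], [0.003, -0.474, -0.881]]
force: [0.7, 1.4, 1.0]
gripper_width: 0.001
grip_force: 0.0
t: 15.65
ee_pos: [0.6031, 0.078, 0.1158]
tcp_rot: [[0.953, -0.264, 0.147], [-0.302, -0.84, 0.452], [0.004, -0.475, -0.88]]
force: [-0.5, 0.0, 0.4]
gripper_width: 0.001
grip_force: 0.0
in t 15.65 go [  2.   14.3 -27. ] [-0.26  0.32 -0.43] |v| 0.6
[-24.2  42.7  36.4 120.4 -79.9  52.1 -35.8]
```

```bash
python3 -m handwheel '0 3 -5 0 0 0;1 6 -11 0 0 0;1 9 -17 0 0 0;2 12 -22 0 0 0;2 14 -27 0 0 0' && python3 - <<'E'
from peg import *
goal(*peg(241,252),"in");s=ctrl.observe();print(np.round(s["joint_pos"],1),s["force"])
for a,p in((247,252),(253,254),(265,260),(277,267),(289,275),(301,284),(308,289),(314,293)):goal(*peg(a,p),a)
E
```

```text
t: 16.15
ee_pos: [0.6046, 0.0932, 0.0873]
tcp_rot: [[0.954, -0.264, 0.144], [-0.301, -0.84, 0.452], [0.002, -0.475, -0.88]]
force: [-0.2, 0.5, -0.1]
gripper_width: 0.004
grip_force: 0.0
in t 16.15 go [ 0.4 -1.   1.5] [-0.28  0.22 -0.51] |v| 0.6
[-24.1  45.1  34.  120.6 -83.6  50.5 -33.4] [-0.20611749  0.5383043  -0.11389584]
247 t 16.15 go [ 8.  -4.6  1.5] [-0.28  0.22 -0.51] |v| 0.6
253 t 16.15 go [16.1 -7.6  1.5] [-0.28  0.22  1.49] |v| 1.5
265 t 16.15 go [ 33.4 -11.    1.5] [-0.29  0.2   7.49] |v| 7.5
277 t 16.15 go [ 51.3 -10.8   1.5] [-0.3   0.19 14.49] |v| 14.5
289 t 16.15 go [68.8 -7.   1.5] [-0.32  0.16 22.49] |v| 22.5
301 t 16.15 go [85.3  0.3  1.5] [-0.33  0.14 31.49] |v| 31.5
308 t 16.15 go [94.1  6.   1.5] [-0.34  0.13 36.49] |v| 36.5
314 t 16.15 go [101.   11.7   1.5] [-0.34  0.11 40.49] |v| 40.5
```

Inserted without contact. Sweeping.

```bash
python3 -m handwheel '8 -4.5 1 0 0 0;16 -7.5 1 0 0 1.5;24 -10 1 0 0 4;33 -11 1 0 0 7.5;42 -11.5 1 0 0 11' && python3 -m handwheel '9 0.5 0 0 0 3.5;18 2 0 0 0 7.5;27 4.5 0 0 0 11.5;35 8 0 0 0 15.5;43 11.5 0 0 0 20' && python3 - <<'E'
from peg import *
s=ctrl.observe();print(np.round(s["joint_pos"],1),s["force"])
for a,p in((301,284),(308,289),(314,293)):goal(*peg(a,p),a)
E
```

```text
t: 16.65
ee_pos: [0.6457, 0.0823, 0.0887]
tcp_rot: [[0.994, -0.095, 0.05], [-0.108, -0.874, 0.474], [-0.001, -0.477, -0.879]]
force: [-3.8, 2.7, -1.3]
gripper_width: -0.001
grip_force: 2.1
t: 17.15
ee_pos: [0.6877, 0.0928, 0.0887]
tcp_rot: [[0.971, 0.209, -0.116], [0.239, -0.854, 0.463], [-0.003, -0.477, -0.879]]
force: [-5.3, 1.9, 1.0]
gripper_width: -0.001
grip_force: 2.3
[-20.6  51.8  33.2  99.2 -61.   65.1 -29.6] [-5.33364556  1.91394982  1.04937475]
301 t 17.15 go [2.3 0.7 0.1] [-0.44 -0.26  0.18] |v| 0.5
308 t 17.15 go [11.1  6.4  0.1] [-0.43 -0.28  5.18] |v| 5.2
314 t 17.15 go [18.  12.2  0.1] [-0.42 -0.3   9.18] |v| 9.2
```

```bash
python3 -m handwheel '5 2.5 0 0 0 2;9 5 0 0 0 4;13 7.5 0 0 0 6;16 9.5 0 0 0 8;17 11 0 0 0 9' && cat > meas.py <<'E'
from peg import *
def edges(c,lo=190,hi=255):
    g=cv2.cvtColor(c["color"],cv2.COLOR_BGR2GRAY).astype(np.float32);A=np.arange(lo,hi,1);o=[]
    for a in A:
        P=np.array([[PC[0]+r*np.cos(np.radians(a)),PC[1]+r*np.sin(np.radians(a)),.083] for r in(.08,.086,.092)]);u=proj(c,P).astype(np.float32)
        o.append(cv2.remap(g,u[:,:1],u[:,1:],1).mean())
    return A,np.array(o)
for n in("scene","side"):
    c=ctrl.capture(n);A,o=edges(c);print(n,[(int(a),int(v)) for a,v in zip(A[::2],o[::2])])
    np.save(f"{n}_last.npy",c["color"])
goal(*peg(314,293),"314")
E
python3 meas.py
```

```text
t: 17.65
ee_pos: [0.7071, 0.1031, 0.0888]
tcp_rot: [[0.924, 0.339, -0.179], [0.383, -0.813, 0.438], [0.003, -0.474, -0.881]]
force: [-3.3, -0.3, -1.7]
gripper_width: -0.003
grip_force: 1.5
scene [(190, 121), (192, 93), (194, 84), (196, 79), (198, 74), (200, 68), (202, 59), (204, 46), (206, 36), (208, 31), (210, 28), (212, 26), (214, 26), (216, 25), (218, 25), (220, 29), (222, 49), (224, 78), (226, 96), (228, 114), (230, 140), (232, 155), (234, 150), (236, 134), (238, 110), (240, 90), (242, 82), (244, 81), (246, 80), (248, 83), (250, 86), (252, 93), (254, 100)]
side [(190, 141), (192, 107), (194, 101), (196, 99), (198, 92), (200, 76), (202, 58), (204, 51), (206, 51), (208, 51), (210, 51), (212, 51), (214, 51), (216, 50), (218, 51), (220, 51), (222, 51), (224, 51), (226, 57), (228, 73), (230, 86), (232, 93), (234, 97), (236, 99), (238, 99), (240, 99), (242, 97), (244, 97), (246, 96), (248, 96), (250, 96), (252, 99), (254, 104)]
314 t 17.75 go [-1.8  1.6 -0.2] [-0.31  0.1   0.53] |v| 0.6
```

```bash
python3 -m handwheel '-1 -1 0 0 0 0;-2 -2 1 0 0 0;0 -8 15 0 0 0;4 -16 35 0 0 0;8 -30 60 0 0 0' && python3 -m handwheel '5 -20 20 0 0 0;10 -50 40 0 0 0;15 -90 60 0 0 0;20 -130 70 0 0 0;20 -170 70 0 0 0' && python3 meas.py && python3 - <<'E'
from h import *
s,e=np.load("scene_last.npy"),np.load("side_last.npy")
a=cv2.resize(s[105:225,270:430],(800,600),interpolation=cv2.INTER_CUBIC)[:, :];b=cv2.resize(e[300:450,100:300],(400,300),interpolation=cv2.INTER_CUBIC)
a=cv2.resize(a,(400,300),interpolation=cv2.INTER_AREA)
im=np.hstack([cv2.resize(s[105:225,270:430],(400,300),interpolation=cv2.INTER_CUBIC),b])
cv2.imwrite("pics/f.png",im)
E
```

```text
t: 18.25
ee_pos: [0.7154, 0.0736, 0.1509]
tcp_rot: [[0.924, 0.338, -0.179], [0.383, -0.812, 0.44], [0.004, -0.475, -0.88]]
force: [0.4, -0.5, 1.1]
gripper_width: 0.0
grip_force: 0.0
t: 18.75
ee_pos: [0.7369, -0.1, 0.2242]
tcp_rot: [[0.924, 0.341, -0.172], [0.382, -0.814, 0.437], [0.009, -0.47, -0.883]]
force: [-0.4, 0.1, -0.6]
gripper_width: -0.003
grip_force: 0.0
scene [(190, 192), (192, 192), (194, 187), (196, 171), (198, 139), (200, 97), (202, 66), (204, 54), (206, 58), (208, 65), (210, 59), (212, 40), (214, 28), (216, 25), (218, 25), (220, 30), (222, 49), (224, 78), (226, 103), (228, 143), (230, 189), (232, 211), (234, 212), (236, 201), (238, 183), (240, 176), (242, 179), (244, 181), (246, 182), (248, 181), (250, 183), (252, 184), (254, 184)]
side [(190, 186), (192, 186), (194, 186), (196, 183), (198, 168), (200, 129), (202, 79), (204, 57), (206, 55), (208, 55), (210, 55), (212, 54), (214, 54), (216, 55), (218, 55), (220, 54), (222, 59), (224, 74), (226, 85), (228, 92), (230, 100), (232, 105), (234, 108), (236, 109), (238, 116), (240, 135), (242, 159), (244, 174), (246, 176), (248, 176), (250, 176), (252, 177), (254, 178)]
314 t 18.85 go [ -28.4  213.1 -133.5] [0.22 0.21 1.2 ] |v| 1.2
```

View pics/f.png

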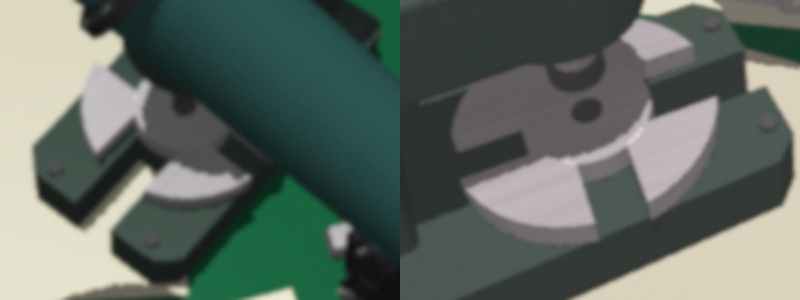

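The widest slot now lies over the front gap (scene crop about (140,150)). Its edges at 199.7° and 241.3° put the centre at about 220.5°, against a gap direction of about 221.7°, so roughly 2 mm off. I'll move clear and hand in.

```bash
python3 -m handwheel '-10 -40 20 0 0 0;-20 -80 40 0 0 0;-40 -120 60 0 0 0;-60 -160 60 0 0 0;-80 -190 60 0 0 0' && python3 -m handwheel '0 0 0 0 0 0;0 0 0 0 0 0;0 0 0 0 0 0;0 0 0 0 0 0;0 0 0 0 0 0' && python3 meas.py && python3 - <<'E'
from rig import ctrl
print(ctrl.sign_off())
E
```

```text
t: 19.35
ee_pos: [0.6535, -0.291, 0.2823]
tcp_rot: [[0.925, 0.336, -0.175], [0.379, -0.816, 0.436], [0.004, -0.469, -0.883]]
force: [1.0, -0.5, -0.0]
gripper_width: 0.003
grip_force: 0.0
t: 19.85
ee_pos: [0.6557, -0.2847, 0.279]
tcp_rot: [[0.923, 0.34, -0.18], [0.385, -0.812, 0.44], [0.003, -0.475, -0.88]]
force: [0.2, -0.7, -0.0]
gripper_width: -0.001
grip_force: 0.0
scene [(190, 77), (192, 77), (194, 77), (196, 75), (198, 71), (200, 59), (202, 48), (204, 46), (206, 48), (208, 47), (210, 46), (212, 47), (214, 47), (216, 47), (218, 46), (220, 42), (222, 38), (224, 37), (226, 42), (228, 54), (230, 67), (232, 74), (234, 76), (236, 77), (238, 76), (240, 76), (242, 76), (244, 76), (246, 76), (248, 75), (250, 75), (252, 75), (254, 75)]
side [(190, 181), (192, 181), (194, 181), (196, 178), (198, 163), (200, 125), (202, 76), (204, 55), (206, 53), (208, 53), (210, 53), (212, 53), (214, 53), (216, 53), (218, 53), (220, 53), (222, 57), (224, 72), (226, 82), (228, 90), (230, 98), (232, 103), (234, 105), (236, 106), (238, 113), (240, 132), (242, 155), (244, 169), (246, 172), (248, 172), (250, 172), (252, 172), (254, 173)]
314 t 19.95 go [  50.4  390.3 -190.1] [-0.38  0.02  0.43] |v| 0.6
the job is handed in; nothing more can be done
None
```

I handed the job in at about 20 s of the 72 s allowed, and no verdict came back: by the camera images the widest slot is about 2 mm (1°) off the front gap, the middle dial's pointer is on its long mark, the side dials look unmoved, and the robot stayed clear of the spanner and bearing.

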